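# Seat the reference block and wind on the minor load

## Task

Lay the oblong steel reference block lengthwise between the guide strips of the small hardness stand and push it back under the indenter until it is fully home against the end stop, without ramming it. Then put on the minor load: wind the knob on top of the stand clockwise until the dial pointer stands in the red set band, never letting it overrun the band. Leave the block home and the other things on the bench where they are.

Things in the scene. Friction and masses are not known exactly. Their poses are not given: they have to be found in the camera images.
- block_mid (a point): Centre (half-way up) of the loose oblong reference block: bright bare steel, 42 x 100 x 16 mm, about 0.4 to 0.65 kg, lying flat on the bench at the right. x across the 42 mm side (grasp it across this), y along its length, z up. A tall tester stands close on its right.
- stand: Small grey-green bench hardness stand, fixed, base 225 x 110 mm (x -130 to +95 mm). Origin at bench level straight below the indenter ball; x from its front (open end, towards the robot) to its back (column), z up. The head with the dial hangs over x > -30 mm, |y| < 30 mm, z from 55 to 155 mm; in front of it the bed is open from above.
- bed (a point): Point on the top of the steel bed, on its centre line, at stand x = -77, z = 22 mm: middle of the open part, where the block's middle can be laid down clear of the head, 52 mm short of home. Two round-topped dark guide strips run along the bed, 45 mm apart inside, 8 mm wide, tops 4 mm above the bed; bed from x = -128 to the stop face at +25 mm.
- home (a point): Point fixed on the stand where the block's centre lies when the block is home: stand x = -25, y = 0, z = 30 mm. The block's length then runs along the stand's x, its rear end touches the stop face and its front end is at stand x = -75 mm. Sliding it on the bed takes about 3 to 8 N, differing from run to run.
- stop: Fixed dark steel end stop at the back of the bed, 10 x 44 x 22 mm. Origin at the middle of its underside (stand x = +30, z = 18 mm); its front face, which the block's end must meet, is 5 mm in front of the origin.
- indenter: Sprung indenter in the head: steel rod with a 10 mm steel ball at its end, straight above the stand's origin. The ball starts 1.2 to 3.5 mm (not known in advance) above a seated block's top. Wanted load on the block 29 N (24 to 35 N is accepted); pressing or striking it with over 40 N spoils the test.
- knob_mid (a point): Centre, half-way up, of the black fluted load knob on the column: 44 mm diameter, 28 mm high, vertical axis, at stand x = 62, z = 178 mm; the column's flat cap is 20 mm below. Clockwise from above lowers the head 1.9 mm per rad. Stiff: about 0.2 N m, 0.27 under load, so a light grip slips; stays where left. The set mark takes 3 to 4.4 rad in all, differing each time: several grasps.
- pointer (a joint): Black dial pointer, in rad: it shows the ball's load. 0: no load, pointing down to the left (half past seven). It turns clockwise as the indenter spring gives; 2.356 is straight up the face, the set mark (29 N, spring given 4 mm); the red band spans 2.156 to 2.556. It stays at 0 until the ball touches the block, then moves 0.9 to 1 rad per rad of knob.
- dial (a point): Centre of the dial's white face, 52 mm across with black ticks and a red band at its top, on the head's front; the face looks to the stand's front and leans back about 40 degrees. It sinks with the head.
- round_large: Bystander: loose round steel test block, 64 mm across, 15 mm high, in front of the left tester. Origin under its centre.
- round_small: Bystander: loose round steel test block, 50 mm across, 12 mm high, in front of the left tester. Origin under its centre.
- lens: Bystander: loose small black folding magnifier, 34 x 67 x 12 mm, left front. Origin under its centre.
- puck: Bystander: loose black moulded specimen puck, 30 mm across, 19 mm high, to the right of the stand. Origin under its centre.

How it is judged:
By the outcome, as a careful person would: the job done as asked, in the order asked, and still so for the second after the job is handed in, with the robot touching nothing.
It also fails if it takes over 72 s, if anything falls off the work surface, if the arm or the gripper's body presses on something with over 40 N, if the wrist force passes 120 N, or if a joint passes its speed limit or range.

## Robot

A 6-joint arm with a two-finger parallel gripper is mounted at the origin on a cart in front of the work surface, level with it; the furniture and walls round the work are solid. World frame = base frame: x ahead of the robot, y to its left, z up, the work surface at z = 0. Lengths are in m, angles in rad, forces in N, time in s.
With the tool pointing down it reaches from about 0.3 to 0.75 m from the base axis. Payload 8.5 kg.
Tool frame: the origin (TCP) lies midway between the tips of the shut fingers; the grasp point (between the pads) lies ctrl.hold_point_z behind it (ctrl.hold_point_z is the distance from the TCP to the grasp point, in m); z points along the fingers, y is the line along which they close (so a half turn about z gives the same grasp; the last joint's range is limited). The gripper opens to 88 mm and grips with 3 to 60 N. Pads are 18 mm wide; open, the fingers measure 123 mm over their backs; the gripper's body (75 mm by 187 mm) begins 45 mm behind the grasp point.
Start: joints at [-1.318, 0.381, 1.297, -0, 1.464, -0.215], TCP at [0.248, -0.491, 0.239] pointing down, gripper open.
Joint ranges: [-3.11, 3.11], [-0.89, 2.33], [0.22, 2.48], [-1.42, 4.56], [0.17, 2.85], [-2.88, 2.88]. Speed limits (rad/s): [2.39, 2.39, 3.14, 3.14, 3.14, 3.14].

## Interface

Orientations are given as a rotation vector (axis times angle).
In Python, from bench import readout, cams, order, ctrl gives the robot as it stands.
- The arm moves only by the shell command python3 -m inch 'ROWS' [OPENING]. ROWS is JSON, a list that holds one entry, the list of rows, each a list of 4 numbers: the shift along the tool's x, y, z each as a share of 0.5 m, from -1 to 1, then the turn about the tool's z as a share of 30 degrees, from -1 to 1. A call has 1 to 12 rows; each row is the pose to reach, as a shift and turn from the pose commanded when the call began, along the tool's axes at that moment; what a row does not reach only later rows make up. A row lasts 1/10 s, in which the tool goes at most 50 mm and 8.59 degrees, less where a joint would pass 70% of its speed; a pose out of reach is approached as far as the arm can. A call with a number of a shift or a turn outside -1 to 1 is refused whole. A call with a gripper value outside its range is refused whole. OPENING is the gripper's target within -1 to 1 (fully open at 1, half-way at 0, shut at -1), set as the call begins (- or left out, the last holds). The fingers move at their own pace and stop on an object; the grip force is fixed at half the most. Time passes only in rows, so rows that repeat a pose let the fingers close. It gives the time, the measured TCP pose, the force, the opening and the grip force at its end, in the units of the state.
- readout.sense(): the state, without advancing time (a new reading comes with each control period).
- cams.capture(name): name is "scene" or "side" or "wrist"; returns (picture, depth): 420x560x3 uint8, red, green, blue; 420x560 float32, m along the optical axis (not along the pixel's ray), 0 where there is no reading.
- cams.camera_params(name): a dict with "fov_y" (degrees; the focal length in pixels is half the picture's height over the tangent of half this angle, whatever the lens; pixels are square), "cx", "cy" (the principal point, pixels), "rvec" (rotation vector, rad) and "tvec" (3), from world to camera coordinates, as OpenCV has them. Camera axes: x right, y down, z forward; pixel columns grow to the right and rows downward; lengths in m; the calibration is good to about 2 mm. The wrist camera is an equidistant fisheye: a pixel r from the principal point sees the ray r / f radians off the axis. A picture is of the moment at which its call begins: read the wrist's pose just before it. camera_params takes no time and is no camera call; for the wrist camera it gives the pose at the moment of the call.
- order.hand_in(): hands the job in; it is judged then, once.
The state is a dict: "clock": time; "joint_positions": joint angles; "joint_velocities": joint speeds; "tau": joint torques, N m; "tool_pos": TCP position; "orientation": TCP orientation; "contact_force": force on the tool from outside, world axes, zero at the start; "ft_torque": the same for the moment, N m; "opening": finger opening in m; "grasp_force": force on a finger pad.
Only numpy, scipy, OpenCV 4.12 (cv2) and the standard library are available. Lean on these libraries where they do the work, as an engineer would, in place of code of your own. Each camera call takes 0.05 s, during which the arm holds its last target. There are 200 camera calls.

## Working session

There is one attempt and no reset: what is moved stays moved. The work goes in short steps, Python scripts to look and compute and a shell command to move; the robot and the scene stay as the last step left them, time stands still between calls to the robot, and variables do not carry over. Pictures are saved under pics/ and viewed, at most 10 in all, crops included, and the job is handed in when it is done.

```bash
ls; mkdir -p pics; cat > h.py <<'E'
import numpy as np, cv2
from scipy.spatial.transform import Rotation as R
from bench import readout, cams, order, ctrl
def snap(name, fn):
    p=cams.camera_params(name); im,d=cams.capture(name)
    cv2.imwrite('pics/'+fn+'.png', im[:,:,::-1]); np.savez('pics/'+fn+'.npz',d=d,im=im,name=name,**{k:np.array(p[k]) for k in('fov_y','cx','cy','rvec','tvec')})
def ray(z,u,v):
    f=210/np.tan(np.radians(float(z['fov_y']))/2); x=(u-z['cx'])/f; y=(v-z['cy'])/f
    if str(z['name'])=='wrist':
        r=np.hypot(x,y); s=np.sin(r)/max(r,1e-9); q=np.array([x*s,y*s,np.cos(r)]); 
    else: q=np.array([x,y,1.])
    Rm=R.from_rotvec(z['rvec']).as_matrix(); return -Rm.T@z['tvec'], Rm.T@q, q
def atz(fn,u,v,h):
    z=np.load('pics/'+fn+'.npz'); c,r,_=ray(z,u,v); return c+r*(h-c[2])/r[2]
def atd(fn,u,v):
    z=np.load('pics/'+fn+'.npz'); c,r,q=ray(z,u,v); d=z['d'][int(v),int(u)]; return c+r*d/q[2]
E
python3 -c "
from h import *
snap('scene','s0');snap('side','d0');snap('wrist','w0')
print(readout.sense(), ctrl.hold_point_z)
for n in('scene','side','wrist'):print(n,cams.camera_params(n))
a=cv2.imread('pics/s0.png');cv2.imwrite('pics/s0.png',a)
"
```

```text
pics
{'clock': 0.15, 'joint_positions': array([-1.31832496e+00,  3.81045523e-01,  1.29802831e+00, -1.47147965e-06,
        1.46357183e+00, -2.15331447e-01]), 'joint_velocities': array([-0.0006157 , -0.00132218, -0.00271661, -0.00025926, -0.00067427,
       -0.00061434]), 'tau': array([ 1.04514202e-03, -4.38081050e+01, -2.24616122e+01,  7.13011972e-02,
        3.43514595e-02, -1.08508068e-04]), 'tool_pos': array([ 0.24793959, -0.49071616,  0.23829697]), 'orientation': array([-3.05502150e+00, -7.27897124e-01,  3.30006835e-05]), 'contact_force': array([0.36761348, 0.31926975, 0.02551138]), 'ft_torque': array([-0.04380666, -0.02659232,  0.06106702]), 'grasp_force': 0.0, 'opening': 0.08818095628573917} 0.0187
scene {'fov_y': 55.23926008957063, 'cx': 284.27054223192215, 'cy': 207.7688066483087, 'rvec': array([ 1.04860376, -2.44928723,  1.0131869 ]), 'tvec': array([0.40151672, 0.41129935, 0.76015837])}
side {'fov_y': 56.96826582226459, 'cx': 279.6225804133562, 'cy': 206.52508813801148, 'rvec': array([ 1.07749978, -2.38309757,  1.01921477]), 'tvec': array([0.36348794, 0.40873775, 0.62433413])}
wrist {'fov_y': 65.70646984690485, 'cx': 281.80739047244106, 'cy': 209.31876690178987, 'rvec': array([-2.46929497,  1.51700137,  0.21371635]), 'tvec': array([-0.54989898, -0.03898464,  0.38991488])}
```

View pics/s0.png

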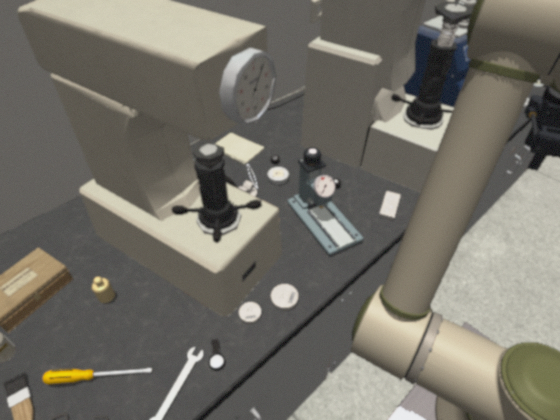

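View pics/d0.png

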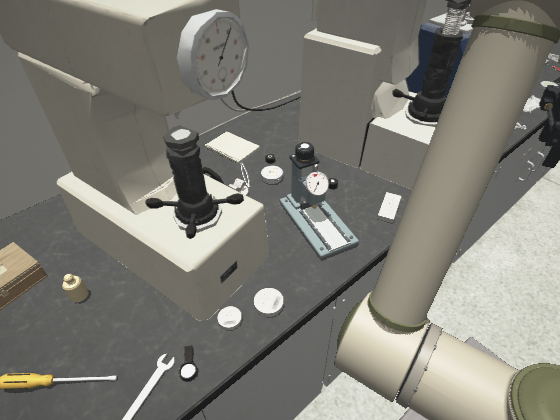

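View pics/w0.png

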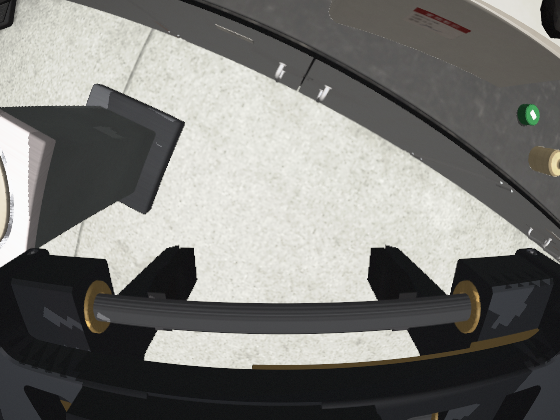

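The scene and side views show the stand at about (318,205) and the block at about (390,206) in the side view, with the puck near (333,183). I'll enlarge the stand area.

```bash
python3 -c "
from h import *
a=cv2.imread('pics/d0.png')[130:265,250:420];cv2.imwrite('pics/d0c.png',cv2.resize(a,None,fx=4.4,fy=4.4,interpolation=2))"
```

```text
(no output)
```

View pics/d0c.png

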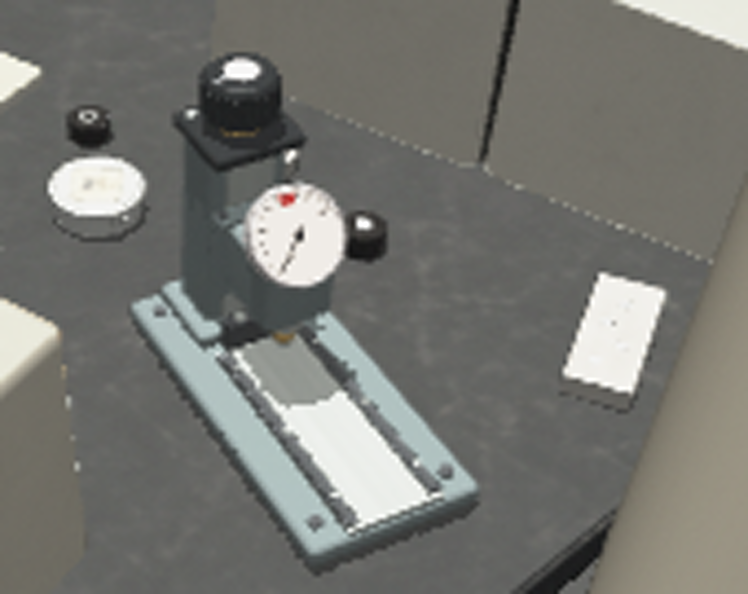

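The crop shows the block's top corners at crop (600,272), (667,288), (630,393), (563,374), the base's top corners at about (312,553), (478,490), (133,305), and the knob top at (240,72).

```bash
python3 -c "
from h import *
np.set_printoptions(precision=4,suppress=True)
g=lambda u,v,h:atz('d0',250+u/4.4,130+v/4.4,h)
B=[g(*p,.016) for p in((600,272),(667,288),(630,393),(563,374))]
print('block',np.array(B)); c=np.mean(B,0); l=(B[0]+B[1]-B[2]-B[3])/2; w=(B[1]+B[2]-B[0]-B[3])/2
print(c,l,np.linalg.norm(l),np.degrees(np.arctan2(l[1],l[0])),w,np.linalg.norm(w))
S=[g(*p,.018) for p in((312,553),(478,490),(133,305))];print('base',np.array(S))
l=S[2]-S[0];print(np.linalg.norm(l),np.degrees(np.arctan2(l[1],l[0])),np.linalg.norm(S[1]-S[0]))
K=g(240,72,.192);print('knob',K)
print('bedfront',g(350,532,.022),g(442,492,.022), 'strip tops', g(342,530,.026),g(222,355,.026),g(436,482,.026),g(310,330,.026))
print('dial',g(298,236,.12), atd('d0',250+310/4.4,130+236/4.4),'puck',g(365,225,.019))
print('depthcheck',atd('d0',250+615/4.4,130+333/4.4),atd('d0',250+240/4.4,130+72/4.4),atd('d0',250+380/4.4,130+470/4.4))
"
```

```text
block [[ 0.5235 -0.369   0.016 ]
 [ 0.4864 -0.388   0.016 ]
 [ 0.4453 -0.2955  0.016 ]
 [ 0.4813 -0.2788  0.016 ]]
[ 0.4841 -0.3328  0.016 ] [ 0.0417 -0.0914 -0.    ] 0.10043975193067453 -65.47436976757763 [-0.0366 -0.0178  0.    ] 0.0406783806408787
base [[ 0.4833 -0.0687  0.018 ]
 [ 0.4539 -0.1694  0.018 ]
 [ 0.6947 -0.1267  0.018 ]]
0.21917887956367652 -15.329783161563531 0.10484869303587423
knob [ 0.654  -0.1705  0.192 ]
bedfront [ 0.4778 -0.0918  0.022 ] [ 0.464  -0.1504  0.022 ] strip tops [ 0.4795 -0.087   0.026 ] [ 0.62   -0.1314  0.026 ] [ 0.469  -0.1504  0.026 ] [ 0.6005 -0.1859  0.026 ]
dial [ 0.5922 -0.1592  0.12  ] [ 0.5837 -0.1596  0.1251] puck [ 0.6516 -0.2894  0.019 ]
depthcheck [ 0.4828 -0.3307  0.0158] [ 0.6513 -0.1677  0.1947] [ 0.4974 -0.1365  0.0225]
```

```bash
cat >> h.py <<'E'
np.set_printoptions(precision=4,suppress=True)
def go(xy,z,yaw):
    """rows for TCP target; yaw = direction (deg, world) of tool y, mod 180"""
    s=readout.sense(); Rm=R.from_rotvec(s['orientation']).as_matrix()
    d=Rm.T@(np.array([*xy,z])-s['tool_pos']); y=Rm[:,1]; cur=np.degrees(np.arctan2(y[1],y[0]))
    t=-((yaw-cur+90)%180-90)  # tool z is down
    print('t',round(s['clock'],2),'tcp',s['tool_pos'],'yaw_y',round(cur,2),'tilt',Rm[:,2],'q6',s['joint_positions'][5],'F',s['contact_force'],'op',s['opening'])
    print('shift/0.5',d/0.5,'turn/30',t/30)
def st(dx,dy=0,o=(0.594,-0.154),yaw=-15.5):
    a=np.radians(yaw); return o[0]+dx*np.cos(a)-dy*np.sin(a), o[1]+dx*np.sin(a)+dy*np.cos(a)
E
python3 -c "
from h import *
for u,v in((385,110),(340,80),(440,130),(440,160),(420,100),(400,60),(380,150),(410,165),(375,20),(408,85)): print(u,v,atd('d0',u,v))
go((.484,-.333),.2,24.5)
z=np.load('pics/w0.npz');print('cam',ray(z,281,209)[:2])
im=np.load('pics/d0.npz')
"
```

```text
385 110 [ 0.6365 -0.4596  0.1878]
340 80 [ 0.7411 -0.3814  0.2625]
440 130 [ 0.2869 -0.0354  0.4676]
440 160 [ 0.267  -0.0164  0.4423]
420 100 [ 0.5707 -0.5125  0.225 ]
400 60 [ 0.6393 -0.4871  0.3184]
380 150 [ 0.6022 -0.4206  0.0911]
410 165 [ 0.5112 -0.4375  0.0815]
375 20 [ 0.6953 -0.4325  0.4135]
408 85 [ 0.8018 -0.84    0.0761]
t 0.15 tcp [ 0.2479 -0.4907  0.2383] yaw_y -63.2 tilt [-0.0003  0.001  -1.    ] q6 -0.2153314472123355 F [0.3676 0.3193 0.0255] op 0.08818095628573917
shift/0.5 [ 0.5636 -0.0686  0.0768] turn/30 -2.9232285908245426
cam (array([ 0.3106, -0.4597,  0.3848]), array([-0.2455, -0.1199, -0.962 ]))
```

```bash
python3 -m inch '[[[0.05,-0.08,0,-0.25],[0.1,-0.16,0,-0.5],[0.15,-0.23,0,-0.75],[0.22,-0.26,0,-1],[0.3,-0.24,0,-1],[0.38,-0.2,0,-1],[0.46,-0.15,0,-1],[0.52,-0.1,0,-1],[0.56,-0.07,0,-1],[0.56,-0.07,0,-1]]]' && python3 -m inch '[[[0,0,0,-0.28],[0,0,0,-0.56],[0,0,0,-0.84],[0,0,0,-1],[0,0,0,-1]]]' && python3 -m inch '[[[0,0,0,-0.28],[0,0,0,-0.56],[0,0,0,-0.84],[0,0,0,-0.92],[0,0,0,-0.92],[0,0,0,-0.92]]]'; python3 -c "
from h import *
go((.484,-.333),.2,24.5); snap('wrist','w1')"
```

```text
clock: 1.15
tool_pos: [0.4842, -0.3333, 0.2375]
orientation: [-2.761, -1.497, 0.0]
contact_force: [-1.0, 0.3, -0.6]
opening: 0.0881
grasp_force: 0.0
clock: 1.65
tool_pos: [0.4813, -0.3333, 0.2388]
orientation: [-2.282, -2.158, 0.0]
contact_force: [0.7, -0.3, 0.0]
opening: 0.0881
grasp_force: 0.0
clock: 2.25
tool_pos: [0.4818, -0.3334, 0.2388]
orientation: [-1.706, -2.638, 0.0]
contact_force: [-0.1, -1.0, -0.5]
opening: 0.0884
grasp_force: 0.0
t 2.25 tcp [ 0.4818 -0.3334  0.2388] yaw_y 24.23 tilt [-0.0001  0.0001 -1.    ] q6 -1.2300559785121745 F [-0.0749 -0.9501 -0.5216] op 0.08844237010059754
shift/0.5 [-0.0011  0.0043  0.0776] turn/30 -0.009094433898069573
```

View pics/w1.png

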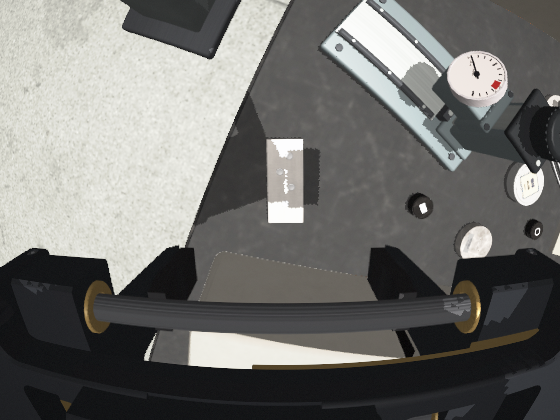

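The wrist view shows the block upright in the image, with corners (267,139), (303,138), (303,222), (267,223). The stand is at upper right and the tester edge is below at row ~255.

```bash
python3 -c "
from h import *
B=np.array([atz('w1',u,v,.016) for u,v in((267,139),(303,138),(303,222),(267,223))]);print(B)
c=B.mean(0); l=(B[0]+B[1]-B[2]-B[3])/2;print(c,np.linalg.norm(l),np.degrees(np.arctan2(l[1],l[0])))
print('tester',atz('w1',220,251,.0),atz('w1',365,270,.0),atd('w1',225,256),atd('w1',360,275))
print('base corners',atz('w1',321,46,.018),atz('w1',455,170,.018))
go(c[:2],.006,24.5)"
```

```text
[[ 0.4465 -0.2971  0.016 ]
 [ 0.483  -0.2793  0.016 ]
 [ 0.5253 -0.3695  0.016 ]
 [ 0.4865 -0.3884  0.016 ]]
[ 0.4853 -0.3336  0.016 ] 0.09959915357701249 114.40483756995468
tester [ 0.4474 -0.4543  0.    ] [ 0.6348 -0.4011  0.    ] [ 0.4557 -0.4472  0.0223] [ 0.632  -0.4104  0.0002]
base corners [ 0.4574 -0.1743  0.018 ] [ 0.673  -0.2285  0.018 ]
t 2.3 tcp [ 0.4819 -0.3334  0.2388] yaw_y 24.26 tilt [-0.0001  0.0001 -1.    ] q6 -1.2304878862957742 F [ 0.6083 -0.2557 -0.3644] op 0.08825499162991393
shift/0.5 [-0.0033  0.0062  0.4655] turn/30 -0.008098966930780686
```

```bash
python3 -m inch '[[[-0.003,0.006,0.08,0],[-0.003,0.006,0.16,0],[-0.003,0.006,0.24,0],[-0.003,0.006,0.32,0],[-0.003,0.006,0.38,0],[-0.003,0.006,0.42,0],[-0.003,0.006,0.45,0],[-0.003,0.006,0.462,0],[-0.003,0.006,0.462,0],[-0.003,0.006,0.462,0]]]' ; python3 -c "
from h import *
go((.4853,-.3336),.007,24.5)"
```

```text
clock: 3.3
tool_pos: [0.4858, -0.3338, 0.0085]
orientation: [1.702, 2.639, -0.0]
contact_force: [0.5, -0.3, -0.2]
opening: 0.0883
grasp_force: 0.0
t 3.3 tcp [ 0.4858 -0.3338  0.0085] yaw_y 24.37 tilt [ 0.0008 -0.0009 -1.    ] q6 -1.2281972157070447 F [ 0.5214 -0.2851 -0.2307] op 0.08831735843181042
shift/0.5 [ 0.0008 -0.0006  0.003 ] turn/30 -0.004207998757679358
```

```bash
python3 -m inch '[[[0,0,0.003,0],[0,0,0.003,0],[0,0,0.003,0],[0,0,0.003,0],[0,0,0.003,0],[0,0,0.003,0],[0,0,0.003,0],[0,0,0.003,0],[0,0,0.003,0],[0,0,0.003,0]]]' -1 && python3 -m inch '[[[0,0,0,0],[0,0,-0.02,0],[0,0,-0.06,0],[0,0,-0.12,0],[0,0,-0.2,0],[0,0,-0.28,0],[0,0,-0.32,0],[0,0,-0.32,0]]]'; python3 -c "
from h import *
go(st(-.077),.10,75)
s=readout.sense();print(s['grasp_force'])"
```

```text
clock: 4.3
tool_pos: [0.4855, -0.3335, 0.0063]
orientation: [1.702, 2.641, 0.0]
contact_force: [-0.4, 0.3, 1.7]
opening: 0.0414
grasp_force: 30.0
clock: 5.1
tool_pos: [0.486, -0.334, 0.1692]
orientation: [1.699, 2.637, -0.002]
contact_force: [-0.0, -0.2, -5.5]
opening: 0.0417
grasp_force: 30.0
t 5.1 tcp [ 0.486  -0.334   0.1692] yaw_y 24.41 tilt [ 0.0035 -0.0037 -1.    ] q6 -1.2286964619520488 F [-0.0096 -0.2326 -5.4512] op 0.041710518490602734
shift/0.5 [0.3381 0.2271 0.1371] turn/30 -1.6864196077218139
29.98468279838562
```

```bash
python3 -m inch '[[[0.03,0.01,0,-0.1],[0.08,0.04,0,-0.3],[0.14,0.08,0,-0.5],[0.2,0.12,0,-0.75],[0.26,0.15,0,-1],[0.31,0.16,0,-1],[0.34,0.17,0,-1],[0.34,0.17,0,-1]]]' && python3 -m inch '[[[0,0,0,-0.2],[0,0,0,-0.45],[0,0,0,-0.65],[0,0,0,-0.69],[0,0,0,-0.69],[0,0,0,-0.69],[0,0,0,-0.69]]]'; python3 -c "
from h import *
snap('wrist','w2')
go(st(-.08),.032,75)"
```

```text
clock: 5.9
tool_pos: [0.4919, -0.1419, 0.1653]
orientation: [-0.957, -2.989, -0.001]
contact_force: [-0.5, -0.8, -5.3]
opening: 0.0415
grasp_force: 30.0
clock: 6.6
tool_pos: [0.4927, -0.1438, 0.1662]
orientation: [-0.41, -3.115, 0.0]
contact_force: [0.6, -0.2, -6.2]
opening: 0.0415
grasp_force: 30.0
t 6.65 tcp [ 0.4927 -0.1437  0.1662] yaw_y 75.03 tilt [-0.0001 -0.     -1.    ] q6 -1.8244337318977988 F [-0.208   0.3282 -5.8707] op 0.041410269839527704
shift/0.5 [-0.0412  0.034   0.2684] turn/30 0.0011386358898491267
```

View pics/w2.png

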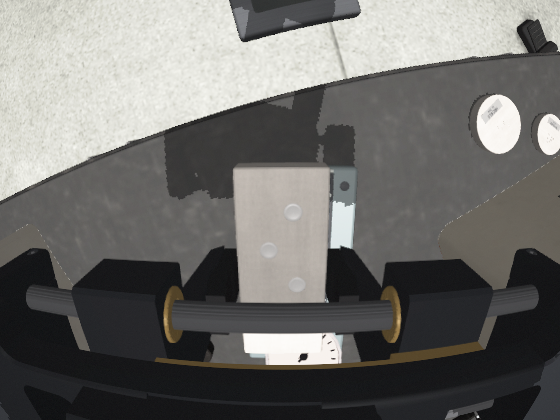

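The held block hides the bed, apart from the base's left front corner at (357,168). I'll enlarge the stand in the earlier w1 view instead.

```bash
python3 -c "
from h import *
a=cv2.imread('pics/w1.png')[0:180,310:480];cv2.imwrite('pics/w1c.png',cv2.resize(a,(680,720)[::1],interpolation=2)[:600])
print(atz('w2',357,168,.018),atz('w2',353,245,.018))"
```

```text
[ 0.4847 -0.0699  0.018 ] [ 0.5591 -0.0889  0.018 ]
```

View pics/w1c.png

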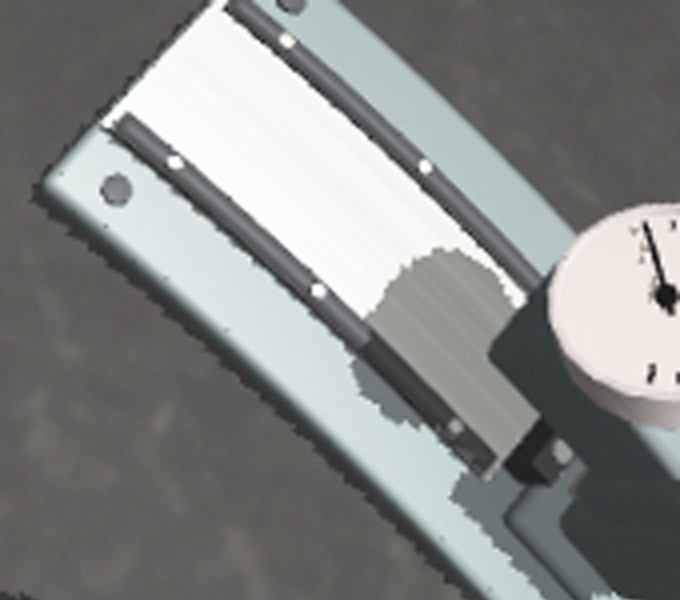

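The strip screws show clearly: the right strip's at crop (176,162), (318,290), (455,426) and the left strip's at (287,41), (425,166). The stop corner is near (507,463).

```bash
python3 -c "
from h import *
g=lambda u,v,h:atz('w1',310+u/4-.4,v/4-.4,h)
r=np.array([g(*p,.026) for p in((176,162),(318,290),(455,426))]);l=np.array([g(*p,.026) for p in((287,41),(425,166))])
print(r,l)
for a in(r[2]-r[0],l[1]-l[0]):print(np.degrees(np.arctan2(a[1],a[0])),np.linalg.norm(a))
print('sep',l[:2]-r[:2],np.linalg.norm((l-r[:2])[:,:2],axis=1),'mid',(l+r[:2])/2)
print('strip front',g(116,120,.024),'stop corner',g(540,418,.040),g(507,463,.022))
def S(p,o=(0.594,-0.154),yaw=-15.5):
    a=np.radians(yaw);d=np.array(p)[:2]-o;return d@np.array([[np.cos(a),-np.sin(a)],[np.sin(a),np.cos(a)]])
for p in [*r,*l,g(116,120,.024),g(540,418,.040),g(507,463,.022)]:print(S(p))"
```

```text
[[ 0.4869 -0.153   0.026 ]
 [ 0.5385 -0.1673  0.026 ]
 [ 0.5928 -0.1822  0.026 ]] [[ 0.5007 -0.1021  0.026 ]
 [ 0.5524 -0.1157  0.026 ]]
-15.39260156916912 0.10991148142603369
-14.778038843729895 0.05350037955914465
sep [[0.0138 0.051  0.    ]
 [0.0139 0.0516 0.    ]] [0.0528 0.0534] mid [[ 0.4938 -0.1275  0.026 ]
 [ 0.5454 -0.1415  0.026 ]]
strip front [ 0.467  -0.1489  0.024 ] stop corner [ 0.6105 -0.1698  0.04  ] [ 0.6147 -0.1825  0.022 ]
[-0.1035 -0.0277]
[-0.05   -0.0276]
[ 0.0064 -0.0275]
[-0.1038  0.0251]
[-0.0503  0.0258]
[-0.1238 -0.029 ]
[ 0.0201 -0.0108]
[ 0.0276 -0.022 ]
```

```bash
sed -i 's/o=(0.594,-0.154),yaw=-15.5/o=(0.5938,-0.1547),yaw=-15.2/' h.py; python3 -c "
from h import *
go(st(-.081),.036,74.8)"
```

```text
t 6.65 tcp [ 0.4927 -0.1437  0.1662] yaw_y 75.03 tilt [-0.0001 -0.     -1.    ] q6 -1.8244337318977988 F [-0.208   0.3282 -5.8707] op 0.041410269839527704
shift/0.5 [-0.0391  0.0317  0.2604] turn/30 0.007805302556515888
```

```bash
python3 -m inch '[[[-0.02,0.02,0.03,0.008],[-0.039,0.032,0.08,0.008],[-0.039,0.032,0.15,0.008],[-0.039,0.032,0.2,0.008],[-0.039,0.032,0.24,0.008],[-0.039,0.032,0.26,0.008],[-0.039,0.032,0.26,0.008],[-0.039,0.032,0.26,0.008]]]'; python3 -c "
from h import *
go(st(-.081),.029,74.8); snap('side','d1'); 
a=cv2.imread('pics/d1.png')[130:265,250:420];cv2.imwrite('pics/d1c.png',cv2.resize(a,None,fx=4.4,fy=4.4,interpolation=2))"
```

```text
clock: 7.45
tool_pos: [0.5161, -0.1334, 0.037]
orientation: [0.414, 3.113, -0.001]
contact_force: [0.8, 0.1, -5.0]
opening: 0.0416
grasp_force: 30.0
t 7.45 tcp [ 0.5161 -0.1334  0.037 ] yaw_y 74.85 tilt [ 0.0012 -0.0006 -1.    ] q6 -1.7815596717869304 F [ 0.7831  0.1088 -4.9867] op 0.041557249969767694
shift/0.5 [ 0.0009 -0.0004  0.016 ] turn/30 0.001690310132911558
```

View pics/d1c.png

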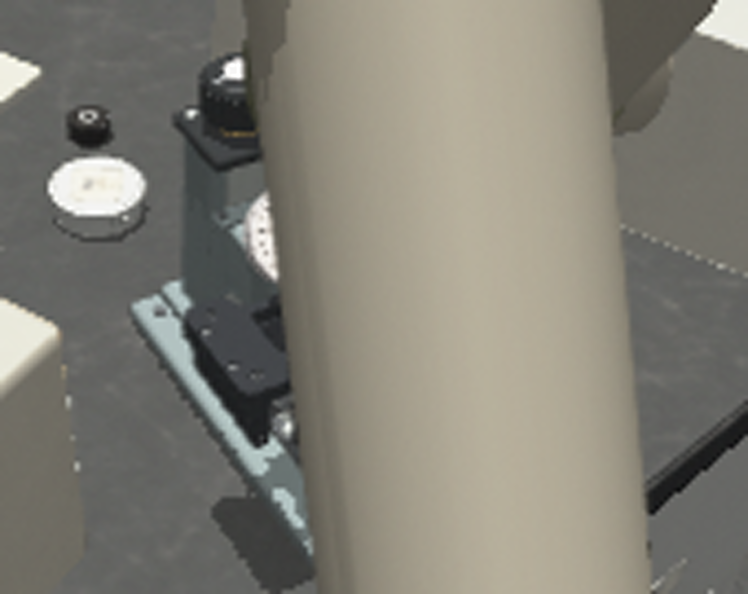

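The arm hides the bed in this view, so I'll lower by force and height instead.

```bash
python3 -m inch '[[[0.001,0,0.005,0],[0.001,0,0.01,0],[0.001,0,0.013,0],[0.001,0,0.015,0],[0.001,0,0.015,0],[0.001,0,0.015,0]]]'; python3 -m inch '[[[0,0,0.001,0],[0,0,0.002,0],[0,0,0.002,0]]]'
```

```text
clock: 8.1
tool_pos: [0.5151, -0.133, 0.0288]
orientation: [-0.414, -3.114, 0.0]
contact_force: [0.3, -0.3, -6.0]
opening: 0.0418
grasp_force: 30.0
clock: 8.4
tool_pos: [0.5152, -0.133, 0.0282]
orientation: [0.414, 3.114, -0.0]
contact_force: [-1.8, 1.0, 4.2]
opening: 0.0417
grasp_force: 30.0
```

```bash
python3 -m inch '[[[0,0,0,0],[0,0,0,0],[0,0,0,0],[0,0,0,0],[0,0,0,0],[0,0,-0.02,0],[0,0,-0.06,0],[0,0,-0.1,0],[0,0,-0.12,0],[0.05,0,-0.12,0],[0.1,0,-0.12,0],[0.15,0,-0.12,0]]]' 0.3 && python3 -m inch '[[[0.004,0,0,0],[0.004,0,0,0]]]' -1; python3 -c "
from h import *
go(st(-.158),.028,74.8);snap('wrist','w3')"
```

```text
clock: 9.6
tool_pos: [0.4418, -0.1131, 0.0879]
orientation: [0.414, 3.114, -0.0]
contact_force: [0.2, 0.0, 0.5]
opening: 0.0572
grasp_force: 0.0
clock: 9.8
tool_pos: [0.4412, -0.1132, 0.0882]
orientation: [0.414, 3.113, -0.001]
contact_force: [0.1, -0.3, 0.2]
opening: 0.0434
grasp_force: 0.0
t 9.8 tcp [ 0.4412 -0.1132  0.0882] yaw_y 74.85 tilt [ 0.0009 -0.0005 -1.    ] q6 -1.81831555355603 F [ 0.0898 -0.2798  0.2265] op 0.043365763817155685
shift/0.5 [-0.0001 -0.0001  0.1203] turn/30 0.0015555259040790285
```

View pics/w3.png

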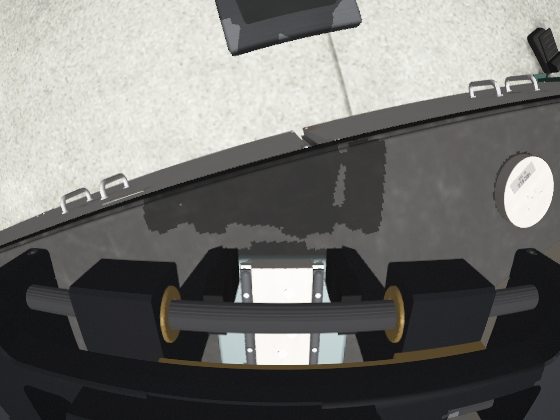

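The block lies square between the strips (columns 252–313). Next I'll lower the closed fingers in front of it and push.

```bash
python3 -m inch '[[[0,0,0.02,0],[0,0,0.06,0],[0,0,0.1,0],[0,0,0.12,0],[0,0,0.12,0],[0,0,0.12,0]]]' -1 && python3 -m inch '[[[-0.01,0,0,0],[-0.02,0,0,0],[-0.03,0,0,0],[-0.04,0,0,0],[-0.05,0,0,0],[-0.06,0,0,0],[-0.07,0,0,0]]]' &&  python3 -m inch '[[[-0.01,0,0,0],[-0.02,0,0,0],[-0.03,0,0,0],[-0.04,0,0,0],[-0.05,0,0,0]]]'; python3 -c "
from h import *
go(st(-.084),.028,74.8)"
```

```text
clock: 10.45
tool_pos: [0.4412, -0.1131, 0.0278]
orientation: [0.414, 3.114, -0.0]
contact_force: [0.9, 0.0, 0.0]
opening: 0.0006
grasp_force: 0.0
clock: 11.15
tool_pos: [0.474, -0.1216, 0.0278]
orientation: [-0.413, -3.112, -0.001]
contact_force: [-5.4, 1.4, 4.5]
opening: 0.0005
grasp_force: 2.8
clock: 11.65
tool_pos: [0.4981, -0.1282, 0.0278]
orientation: [-0.413, -3.112, -0.001]
contact_force: [-6.1, 0.6, 4.7]
opening: 0.0005
grasp_force: 2.8
t 11.65 tcp [ 0.4981 -0.1282  0.0278] yaw_y 74.88 tilt [-0.0024  0.001  -1.    ] q6 -1.7888766672560765 F [-6.1418  0.6056  4.6502] op 0.0005110821313594849
shift/0.5 [-0.0305 -0.0011 -0.0005] turn/30 0.0025595073389278393
```

```bash
python3 -m inch '[[[-0.006,-0.001,0,0],[-0.012,-0.001,0,0],[-0.018,-0.001,0,0]]]' && for i in 1; do python3 -m inch '[[[-0.002,0,0,0],[-0.004,0,0,0]]]'|grep -E 'tool|contact'; python3 -m inch '[[[-0.002,0,0,0],[-0.004,0,0,0]]]'|grep -E 'tool|contact'; done
```

```text
clock: 11.95
tool_pos: [0.5069, -0.1311, 0.0277]
orientation: [-0.413, -3.113, -0.001]
contact_force: [-4.7, 1.7, 3.4]
opening: 0.0006
grasp_force: 2.6
tool_pos: [0.5088, -0.1317, 0.0277]
contact_force: [-5.6, 0.6, 4.2]
tool_pos: [0.5107, -0.1322, 0.0277]
contact_force: [-4.4, 0.4, 2.9]
```

```bash
python3 -m inch '[[[-0.001,0,0,0],[-0.002,0,0,0]]]'|grep -E 'tool|contact'; python3 -m inch '[[[-0.001,0,0,0],[-0.002,0,0,0]]]'|grep -E 'tool|contact';python3 -m inch '[[[-0.001,0,0,0],[-0.002,0,0,0]]]'|grep -E 'tool|contact'
```

```text
tool_pos: [0.5119, -0.1326, 0.0277]
contact_force: [-4.5, 2.1, 3.5]
tool_pos: [0.5128, -0.1329, 0.0277]
contact_force: [-7.6, 2.2, 6.4]
tool_pos: [0.5129, -0.1329, 0.0277]
contact_force: [-12.0, 1.6, 9.0]
```

```bash
python3 -m inch '[[[-0.001,0,0,0],[-0.002,0,0,0]]]'|grep -E 'tool|contact'; python3 -c "
from h import *
go(st(-.084),.028,74.8)"
```

```text
tool_pos: [0.5129, -0.1329, 0.0277]
contact_force: [-15.0, 2.0, 11.3]
t 13.15 tcp [ 0.5129 -0.1329  0.0277] yaw_y 74.89 tilt [-0.0052  0.0015 -1.    ] q6 -1.7828905407373181 F [-15.0374   1.9789  11.3479] op 0.00035650591286789604
shift/0.5 [ 0.0005  0.0003 -0.0006] turn/30 0.0029321557286531665
```

The block is home: travel stopped at exactly the expected place, with the force rising to 15 N. Next I'll retreat, rise and check clearances round the knob.

```bash
python3 -m inch '[[[0.02,0,0,0],[0.06,0,0,0],[0.08,0,-0.03,0],[0.08,0,-0.1,0],[0.08,0,-0.2,0],[0.08,0,-0.3,0],[0.08,0,-0.4,0],[0.08,0,-0.46,0],[0.08,0,-0.46,0]]]' 1; python3 -c "
from h import *
go(st(.062),.26,74.8)
z=np.load('pics/d0.npz');K=np.array(st(.062))
out=[]
for v in range(0,420,3):
  for u in range(0,420,3):
    p=atd('d0',u,v)
    if p[2]>.19 and np.hypot(*(p[:2]-K))<.2: out.append([np.hypot(*(p[:2]-K)),*p])
out=np.array(out);out=out[np.argsort(out[:,0])];print(len(out));print(out[::max(1,len(out)//25)])
"
```

```text
clock: 14.05
tool_pos: [0.4781, -0.1239, 0.262]
orientation: [0.412, 3.104, -0.006]
contact_force: [-0.4, 0.2, -1.1]
opening: 0.0703
grasp_force: 0.0
t 14.05 tcp [ 0.4781 -0.1239  0.262 ] yaw_y 74.87 tilt [ 0.0097 -0.0049 -0.9999] q6 -1.8006111212530138 F [-0.3961  0.15   -1.0529] op 0.0703407516298605
shift/0.5 [-0.3634  0.0007  0.0079] turn/30 0.0023373020743946427
16
[[ 0.0081  0.6462 -0.1677  0.1955]
 [ 0.0094  0.6627 -0.1736  0.193 ]
 [ 0.0097  0.6504 -0.1618  0.196 ]
 [ 0.0099  0.6584 -0.1796  0.1924]
 [ 0.0112  0.6431 -0.1747  0.1938]
 [ 0.0116  0.6606 -0.1617  0.1908]
 [ 0.0132  0.6526 -0.1841  0.1933]
 [ 0.0136  0.6668 -0.1674  0.1937]
 [ 0.0175  0.6398 -0.1817  0.1923]
 [ 0.018   0.6388 -0.1606  0.194 ]
 [ 0.0181  0.6359 -0.1677  0.1922]
 [ 0.0195  0.6429 -0.1547  0.1947]
 [ 0.0197  0.65   -0.1516  0.1924]
 [ 0.0201  0.6614 -0.1525  0.1947]
 [ 0.0208  0.6731 -0.1634  0.1923]
 [ 0.0228  0.6569 -0.1484  0.1903]]
```

```bash
python3 -m inch '[[[-0.03,0,0,-0.1],[-0.09,0,0,-0.3],[-0.16,0,0,-0.5],[-0.23,0.001,0,-0.7],[-0.29,0.001,0,-0.9],[-0.34,0.001,0,-1],[-0.362,0.001,0,-1],[-0.362,0.001,0,-1]]]' 1 && python3 -m inch '[[[0,0,0,-0.25],[0,0,0,-0.5],[0,0,0,-0.7],[0,0,0,-0.7],[0,0,0,-0.7]]]'; python3 -c "
from h import *
snap('wrist','w4');snap('side','d2')
go((.6532,-.170),.163,125)"
```

```text
clock: 14.85
tool_pos: [0.6523, -0.1703, 0.2553]
orientation: [0.406, -3.114, -0.001]
contact_force: [0.6, -0.2, 0.6]
opening: 0.0881
grasp_force: 0.0
clock: 15.35
tool_pos: [0.6509, -0.1697, 0.2575]
orientation: [0.963, -2.99, -0.0]
contact_force: [0.4, 0.2, -0.1]
opening: 0.0882
grasp_force: 0.0
t 15.45 tcp [ 0.6511 -0.1698  0.2576] yaw_y 125.74 tilt [ 0.      0.0001 -1.    ] q6 -2.625214032040812 F [ 0.0412 -1.2763  0.8285] op 0.08790667714809598
shift/0.5 [-0.0032 -0.0028  0.1892] turn/30 0.024609436813339394
```

```bash
python3 -m inch '[[[-0.0032,-0.0028,0.05,0],[-0.0032,-0.0028,0.1,0],[-0.0032,-0.0028,0.15,0],[-0.0032,-0.0028,0.18,0],[-0.0032,-0.0028,0.189,0],[-0.0032,-0.0028,0.189,0],[-0.0032,-0.0028,0.189,0]]]' 1; python3 -m inch '[[[0,0,0,0],[0,0,0,0],[0,0,0,0],[0,0,0,0],[0,0,0,0],[0,0,0,0],[0,0,0,0],[0,0,0,0]]]' -1;python3 -c "
from h import *
go((.6532,-.170),.163,125);s=readout.sense();print(s['ft_torque']);Rm=R.from_rotvec(s['orientation']).as_matrix();print(Rm.T@s['contact_force'])"
```

```text
clock: 16.15
tool_pos: [0.6537, -0.1702, 0.1643]
orientation: [-0.966, 2.988, -0.002]
contact_force: [0.3, 0.4, -0.0]
opening: 0.0883
grasp_force: 0.0
clock: 16.95
tool_pos: [0.6545, -0.1716, 0.1634]
orientation: [-0.965, 2.987, -0.006]
contact_force: [6.9, -6.6, -2.2]
opening: 0.0435
grasp_force: 30.0
t 16.95 tcp [ 0.6545 -0.1716  0.1634] yaw_y 125.82 tilt [ 0.0034 -0.0028 -1.    ] q6 -2.626359659841845 F [ 6.9453 -6.5867 -2.2233] op 0.04354396715639519
shift/0.5 [0.0002 0.0041 0.0007] turn/30 0.027197811557771463
[-0.7261 -1.0879  0.0389]
[-1.775  -9.396   2.2652]
```

```bash
python3 -m inch '[[[0,-0.0035,0,0],[0,-0.0035,0,0],[0,-0.0035,0,0]]]' && python3 -m inch '[[[0,0,0,0.2],[0,0,0,0.4],[0,0,0,0.6],[0,0,0,0.8],[0,0,0,1],[0,0,0,1]]]';python3 -c "
from h import *
go((.6532,-.170),.163,95);s=readout.sense();print(s['ft_torque']);Rm=R.from_rotvec(s['orientation']).as_matrix();print(Rm.T@s['contact_force'])"
```

```text
clock: 17.25
tool_pos: [0.6545, -0.1716, 0.1634]
orientation: [-0.967, 2.989, -0.001]
contact_force: [2.1, -1.6, -0.5]
opening: 0.043
grasp_force: 30.0
clock: 17.85
tool_pos: [0.6544, -0.1713, 0.1633]
orientation: [-0.159, 3.137, 0.0]
contact_force: [1.6, 0.6, 0.2]
opening: 0.043
grasp_force: 30.0
t 17.85 tcp [ 0.6544 -0.1713  0.1633] yaw_y 95.81 tilt [ 0.0002  0.0001 -1.    ] q6 -2.102777981157078 F [1.6068 0.6066 0.1678] op 0.04297626420342813
shift/0.5 [0.0021 0.0027 0.0007] turn/30 0.026873209012093467
[ 0.122  -0.2222 -0.1525]
[-1.66    0.441  -0.1675]
```

```bash
python3 -m inch '[[[0,0,0,0.2],[0,0,0,0.4],[0,0,0,0.6],[0,0,0,0.8],[0,0,0,1],[0,0,0,1]]]' |grep -E 'tool|contact'; python3 -c "
from h import *
snap('wrist','w5')"; python3 -m inch '[[[0,0,0,0.2],[0,0,0,0.4],[0,0,0,0.6],[0,0,0,0.8],[0,0,0,1],[0,0,0,1]]]' |grep -E 'tool|contact'; python3 -m inch '[[[0,0,0,0.2],[0,0,0,0.4],[0,0,0,0.6],[0,0,0,0.8],[0,0,0,1],[0,0,0,1]]]' |grep -E 'tool|contact|force';python3 -c "
from h import *
snap('wrist','w6')
go((.6532,-.170),.163,95)
print(atz('w5',281,209,.1))
D=np.array([*st(-.012),.125])
z=np.load('pics/w5.npz')
Rm=R.from_rotvec(z['rvec']).as_matrix();q=Rm@D+z['tvec'];f=210/np.tan(np.radians(float(z['fov_y']))/2)
th=np.arctan2(np.hypot(*q[:2]),q[2]);print(q,z['cx']+f*th*q[0]/np.hypot(*q[:2]),z['cy']+f*th*q[1]/np.hypot(*q[:2]))
print(ray(z,281,209)[0])
im=np.hstack([cv2.resize(cv2.imread('pics/'+n+'.png'),(400,300)) for n in('w5','w6')]);im2=cv2.imread('pics/w5.png')
"
```

```text
tool_pos: [0.6545, -0.1709, 0.1633]
contact_force: [1.5, 1.3, 0.9]
tool_pos: [0.6547, -0.1706, 0.1633]
contact_force: [2.8, 5.1, -0.4]
tool_pos: [0.6551, -0.1705, 0.1633]
contact_force: [4.9, 5.8, -0.5]
grasp_force: 30.0
t 19.75 tcp [ 0.6551 -0.1705  0.1633] yaw_y 6.19 tilt [ 0.0018  0.0013 -1.    ] q6 -0.5380210140874973 F [5.4453 5.1779 0.8979] op 0.0433840342364022
shift/0.5 [ 0.0014 -0.0036  0.0007] turn/30 -2.9604163484938795
[ 0.644  -0.1674  0.1   ]
[-0.0111 -0.0539  0.1769] 261.9642970629803 113.32461536405033
[ 0.5898 -0.1429  0.3099]
```

```bash
python3 -m inch '[[[0.0005,0.001,0,0.2],[0.001,0.002,0,0.4],[0.001,0.002,0,0.6],[0.001,0.002,0,0.7],[0.001,0.002,0,0.7]]]' |grep -E 'tool|contact';  python3 -m inch '[[[0,0,0,0],[0,0,0,0],[0,0,0,0],[0,0,0,0],[0,0,0,0]]]' 1 | grep open; for i in 1; do python3 -m inch '[[[0,0,0,-0.28],[0,0,0,-0.56],[0,0,0,-0.84],[0,0,0,-1],[0,0,0,-1]]]' |grep -E 'contact'; python3 -m inch '[[[0,0,0,-0.28],[0,0,0,-0.56],[0,0,0,-0.84],[0,0,0,-1],[0,0,0,-1]]]' |grep -E 'contact';python3 -m inch '[[[0,0,0,-0.28],[0,0,0,-0.56],[0,0,0,-0.84],[0,0,0,-1],[0,0,0,-1]]]' |grep -E 'contact'; done;python3 -c "
from h import *
go(st(.062),.163,75)
snap('wrist','w7')
a=[cv2.resize(cv2.imread('pics/%s.png'%n)[50:200,180:330],(400,400),interpolation=2) for n in('w5','w7')]
cv2.imwrite('pics/m.png',np.hstack(a))"
```

```text
tool_pos: [0.6554, -0.1705, 0.1633]
contact_force: [2.6, 3.5, 1.3]
opening: 0.0811
contact_force: [-0.1, -0.3, 0.7]
contact_force: [0.4, -0.8, -0.1]
contact_force: [0.8, 0.0, 0.0]
t 22.25 tcp [ 0.6553 -0.1708  0.1632] yaw_y 74.7 tilt [-0.  0. -1.] q6 -1.7331414798622806 F [0.7805 0.0195 0.0432] op 0.0879454198624671
shift/0.5 [ 0.0032 -0.0011  0.0005] turn/30 -0.01003667581960741
```

```bash
cat >> h.py <<'E'
def proj(z,P):
    q=P@R.from_rotvec(z['rvec']).as_matrix().T+z['tvec'];f=210/np.tan(np.radians(float(z['fov_y']))/2)
    r=np.hypot(q[...,0],q[...,1]);th=np.arctan2(r,q[...,2]) if str(z['name'])=='wrist' else r/q[...,2]
    return np.stack([z['cx']+f*th*q[...,0]/r, z['cy']+f*th*q[...,1]/r],-1).astype(np.float32)
def tri():
    A=0;b=0
    for n,u,v in(('w1',310+666/4-.4,295/4-.4),('d0',250+298/4.4-.4,130+236/4.4-.4)):
        c,r,_=ray(np.load('pics/'+n+'.npz'),u,v);r=r/np.linalg.norm(r);M=np.eye(3)-np.outer(r,r);A=A+M;b=b+M@c
    return np.linalg.solve(A,b)
def rect(fn,C,n=300,half=.03,lean=40):
    z=np.load('pics/'+fn+'.npz');a=np.radians(-15.2);e=np.radians(lean)
    X=np.array([np.cos(a),np.sin(a),0]);right=np.array([np.sin(a),-np.cos(a),0]);up=np.sin(e)*X+np.cos(e)*np.array([0,0,1])
    g=np.linspace(-half,half,n);U,V=np.meshgrid(g,-g)
    P=C+U[...,None]*right+V[...,None]*up;m=proj(z,P);return cv2.remap(z['im'][:,:,::-1].copy(),m,None,cv2.INTER_CUBIC)
E
python3 -c "
from h import *
C=tri();a=np.radians(-15.2);print(C,(C[:2]-[.5938,-.1547])@np.array([[np.cos(a),-np.sin(a)],[np.sin(a),np.cos(a)]]))
ims=[rect('w1',C),rect('w5',C-[0,0,.002]),rect('w7',C-[0,0,.0047])]
for i in ims: cv2.circle(i,(150,150),3,(255,0,0),1)
z=np.load('pics/w7.npz');print(proj(z,C-[0,0,.0047]))
raw=cv2.resize(z['im'][0:220,130:430,::-1],(409,300))
cv2.imwrite('pics/m.png',np.vstack([np.hstack([ims[1],ims[2]]),np.hstack([ims[0],raw[:,:300]])]))"
```

```text
[ 0.5875 -0.1527  0.1277] [-0.0066  0.0003]
[282.348 119.854]
```

View pics/m.png

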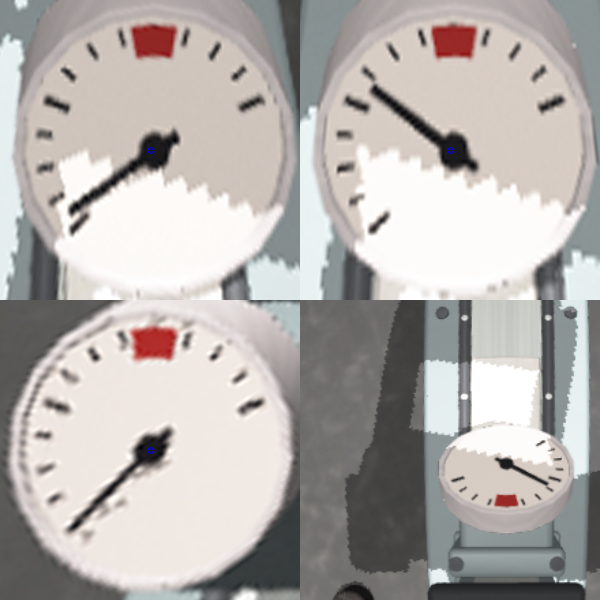

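The rectified dials show the pointer at rest at half past seven (w1), about 0.14 rad after 60° of winding (w5), and about 1.43 rad now (w7, tip left of the red band). About 1.0 rad of knob remains, so I'll regrasp, wind in steps and read the pointer by code.

```bash
cat >> h.py <<'E'
def pointer(fn,turn):
    C=tri()-[0,0,.0019*turn]; z=np.load('pics/'+fn+'.npz'); g=rect(fn,C).max(2).astype(int)
    V,U=np.mgrid[:300,:300]; x=U-150+.5; y=150-V-.5
    # recentre on hub
    hub=(np.hypot(x,y)<28)&(g<70); cx,cy=np.median(x[hub]),np.median(y[hub]); x=x-cx;y=y-cy;r=np.hypot(x,y)
    m=(r>32)&(r<78)&(g<80); a=np.arctan2(x[m],y[m]); print('hub',cx,cy,'n',m.sum(),'pointer',2.356+np.arctan2(np.sin(a).mean(),np.cos(a).mean()),'std',a.std())
E
python3 -c "
from h import *
pointer('w1',0);pointer('w5',1.05);pointer('w7',2.46)"
python3 -m inch '[[[0,0,0,-0.28],[0,0,0,-0.56],[0,0,0,-0.84],[0,0,0,-0.9],[0,0,0,-0.9]]]' |grep -E 'tool|contact';python3 -m inch '[[[0,0,0,0],[0,0,0,0],[0,0,0,0],[0,0,0,0],[0,0,0,0],[0,0,0,0],[0,0,0,0],[0,0,0,0]]]' -1; python3 -m inch '[[[0,0,0,0.2],[0,0,0,0.4],[0,0,0,0.6],[0,0,0,0.8],[0,0,0,1],[0,0,0,1]]]' |grep -E 'tool|contact';python3 -c "
from h import *
go(st(.062),.163,75)
snap('wrist','w8');pointer('w8',2.98)"
```

```text
hub 0.5 0.0 n 224 pointer 0.004147122319543062 std 0.02735514904051979
hub 4.5 -2.5 n 312 pointer 0.1791672923363894 std 0.04145959836901149
hub 2.5 0.5 n 389 pointer 1.4258902840695706 std 0.05193997288560646
tool_pos: [0.6553, -0.1709, 0.1633]
contact_force: [0.1, 1.0, -0.2]
clock: 23.6
tool_pos: [0.6554, -0.1711, 0.1633]
orientation: [-0.324, 3.125, -0.001]
contact_force: [0.6, -2.0, -0.1]
opening: 0.0431
grasp_force: 30.0
tool_pos: [0.6554, -0.1713, 0.1633]
contact_force: [1.7, -2.7, -0.5]
t 24.2 tcp [ 0.6554 -0.1713  0.1633] yaw_y 71.78 tilt [ 0.0003 -0.0006 -1.    ] q6 -1.6825471120024402 F [ 1.7349 -2.651  -0.4987] op 0.04321132740084426
shift/0.5 [ 0.0035 -0.0005  0.0006] turn/30 -0.10727793173406136
hub 3.5 -0.5 n 308 pointer 1.950811023612688 std 0.03790932451775691
```

```bash
python3 -m inch '[[[0,0,0,0.1],[0,0,0,0.2],[0,0,0,0.3],[0,0,0,0.4],[0,0,0,0.45],[0,0,0,0.45]]]' |grep -E 'tool|contact';python3 -c "
from h import *
snap('wrist','w9');pointer('w9',3.22)"
```

```text
tool_pos: [0.6554, -0.1712, 0.1633]
contact_force: [0.4, -4.0, 0.5]
hub 4.5 -0.5 n 305 pointer 2.1677878362024137 std 0.03996927637256382
```

```bash
python3 -m inch '[[[0,0,0,0.1],[0,0,0,0.2],[0,0,0,0.3],[0,0,0,0.36],[0,0,0,0.36],[0,0,0,0.36]]]' |grep -E 'tool|contact';python3 -c "
from h import *
snap('wrist','wa');pointer('wa',3.42)";python3 -m inch '[[[0,0,0,0],[0,0,0,0],[0,0,0,0],[0,0,0,0],[0,0,0,0]]]' 1 | grep -E 'open|contact';python3 -c "
from h import *
snap('wrist','wb');pointer('wb',3.42)"
```

```text
tool_pos: [0.6554, -0.1713, 0.1633]
contact_force: [1.4, -4.7, -0.6]
hub 5.5 -1.5 n 292 pointer 2.339142168820004 std 0.03639538512692583
contact_force: [0.5, 0.2, 0.3]
opening: 0.0812
hub 5.5 -1.5 n 289 pointer 2.340142925135904 std 0.03590502526458995
```

```bash
python3 -m inch '[[[0,0,-0.05,0],[0,0,-0.12,0],[0,0,-0.2,0],[0,0,-0.25,0],[0.08,0,-0.25,0],[0.16,0,-0.25,0],[0.24,0,-0.25,0],[0.3,0,-0.25,0],[0.3,0,-0.25,0],[0.3,0,-0.25,0]]]' 1; python3 -c "
from h import *
snap('wrist','wc');z=np.load('pics/wc.npz')
pts=np.array([[*st(x/1000),.03] for x in range(-110,-40,3)]);px=proj(z,pts).round().astype(int)
for x,(u,v) in zip(range(-110,-40,3),px):
  if 0<=u<560 and 0<=v<420: print(x,u,v,atd('wc',u,v)[2].round(4),z['im'][v,u])
pointer('wc',3.42)"
```

```text
clock: 27.1
tool_pos: [0.5447, -0.0696, 0.2888]
orientation: [1.136, 2.928, -0.0]
contact_force: [0.2, 0.5, 0.2]
opening: 0.0884
grasp_force: 0.0
-110 219 172 0.0221 [179 181 176]
-107 221 174 0.0229 [177 179 174]
-104 222 176 0.023 [177 180 176]
-101 223 178 0.0223 [177 180 175]
-98 224 180 0.0216 [178 181 175]
-95 225 182 0.0227 [178 180 175]
-92 226 184 0.0219 [180 182 177]
-89 227 186 0.023 [253 254 253]
-86 228 188 0.0226 [253 254 253]
-83 230 190 0.0216 [253 253 252]
-80 231 192 0.0223 [253 253 253]
-77 232 194 0.0228 [253 253 252]
-74 233 196 0.0223 [123 122 117]
-71 234 198 0.0381 [251 250 247]
-68 235 200 0.0382 [254 253 252]
-65 236 202 0.0394 [254 253 252]
-62 237 204 0.0375 [254 253 252]
-59 239 206 0.0383 [254 253 252]
-56 240 208 0.0397 [253 253 252]
-53 241 210 0.0388 [254 254 254]
-50 242 212 0.0376 [254 254 254]
-47 243 214 0.039 [253 253 251]
-44 244 216 0.0381 [254 253 251]
-41 245 218 0.0389 [253 253 251]
hub 5.5 0.5 n 74 pointer 2.331086368181119 std 0.01773668185702444
```

The block's front end is at stand x ≈ -75 mm, so it is home. The pointer reads about 2.34, and the robot is clear.

```bash
python3 -c "
from bench import order
print(order.hand_in())"
```

```text
the job is handed in; nothing more can be done
None
```

The block is home against the stop, the minor load is set with the pointer at about 2.34 rad, inside the red band, and the job was handed in at about 27 s.

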